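# Put the standing frame's battery pack on charge

### The job

Put the battery pack that stands part-way out of the charger's bay on charge, only pushing and pressing with your fingertips: push the pack fully home against the far end of the bay, press the raised latch all the way down over it, switch the charger on by pressing the far end of the mains rocker until it has tipped right over, then press the large round start key fully in and let it spring back. Work in that order, do not lift the pack, and leave the small key and everything else on the bench alone.

Things in the scene. Friction and masses are not known exactly. Their poses are not given: they have to be found in the camera images.
- charger: White desktop charger, fixed; its front faces the robot, turned up to 0.35 rad either way. Origin on the bench under the centre of the home pack; x into the bay (push direction, away from the robot), y left, z up. Base x -115 to 100, y -51 to 133, 20 mm high. Bay floor at z 20, open above and in front, rails 7 mm thick at y +-41 to 48 (top z 45).
- bay_end (a point): Middle of the bay's far end wall (charger x 60, y 0, z 45 mm), the face of the terminal tower that stops the pack. Tower x 60 to 100, y +-48, top z 67; on it two latch cheeks up to z 90, at y 18 to 25 on each side.
- console_deck (a point): Middle of the flat top of the control console on the left of the bay (charger x 2, y 92, z 58 mm; the deck is 195 x 80 mm, x -95 to 100, y 52 to 132). On it, from far to near: mains rocker (x 58, y 92), large round start key (x -2, y 92), small round key (x -56, y 107) beside a flat gauge window.
- pack: Black battery pack in the bay, 120 (x) x 76 (y) x 50 mm high, about 0.8 kg, loose, 2.5 mm play to each rail. Origin at the centre of its underside, x as the charger's. Starts 22 to 45 mm short of home, slides with some 4 to 12 N of friction. Home: far end against the tower, origin 20 mm above the charger's. In its top a notch 20 x 36, 12 deep, 34 mm beyond its origin, for the latch's nose.
- pack_near_end (a point): Centre of the pack's flat upright near end face, the face turned to the robot (25 mm above the pack's underside): the place to push. The face is 76 wide and 50 high.
- latch (a joint): Grey latch lever on the tower, reaching towards the robot over the pack. rad: 0 = raised, 0.6 = fully down (end stop); starts at 0 to 0.08. Stiff hinge, stays where left, takes about 3 N at the pad. Its nose enters the pack's notch only when the pack is home; else it lands on the pack's top and stops short, or drops in the gap and bars the pack's way.
- latch_pad (a point): Top centre of the latch's ribbed thumb pad (22 x 36 mm): press straight down here. Hinge pin along the charger's y at charger x 68, z 78 mm; the pad lies 52 mm from it. Fully down the pad is level, at charger x 16, y 0, z 82 mm; raised it is some 28 mm higher and 11 mm farther in x.
- rocker (a joint): Black mains rocker switch on the console deck, 30 long (along the charger's x) x 22 wide, a shallow V in profile. Angle in rad: 0 = off, far half proud by about 6 mm; 0.4 = on, far half pressed level (5 mm above the deck) and near half proud. Stays where it is left; takes about 3.5 N near its far end.
- rocker_far_end (a point): Point on top of the rocker's far half, 11.5 mm to the far side of its middle: press here straight down. It sinks about 4 mm.
- start_key (a joint): Large round grey key, 26 mm across, in the middle of the console. Travel in m: 0 = out, 0.005 = fully in. Springs back; about 3.6 N holds it fully in.
- start_key_top (a point): Centre of the start key's flat top, 10 mm above the deck when out (5 mm when in).
- small_key (a joint): Small round grey key, 12 mm across, at the console's near end, top 7 mm above the deck, travel 0.003 m, springs back. Not to be pressed.
- spare_pack: Bystander: a second battery pack, the same as the first, lying on the bench to the right of the charger (about 135 mm from the bay's middle). Origin at the centre of its underside. Leave alone.
- putty_tub: Bystander: clear tub of exercise putty, 68 mm across, 62 high, on the bench to the left of the console. Origin at the centre of its underside.
- screwdriver: Bystander: screwdriver about 0.2 m long, lying across the bench just beyond the charger's tower.
- dumbbell: Bystander: 1 kg dumbbell, 156 long, 58 high, to the right or left of the charger. Origin at the centre of its underside.
- heel_cup: Bystander: black U-shaped heel cup, 85 x 84 x 60 high, to the left or right of the charger. Origin at the centre of its underside.
- spray_bottle: Bystander: spray bottle, 66 across, 178 high, on the left of the bench, nearer the robot. Origin at the centre of its underside.

How it is judged (in metres and radians):
On the way, in this order (a step that is already met when the one before it is completed fails the run):
1. the pack is pushed home in the bay (x of pack in the frame of charger above -0.004 m), for 0.1 s.
2. the latch is pressed down over the pack (x of pack in the frame of charger above -0.004 m and value of joint latch above 0.52 rad), for 0.1 s.
3. the mains rocker is tipped on (all of step 2 and value of joint rocker above 0.32 rad), for 0.1 s.
4. the start key is pressed in (all of step 3 and value of joint start_key above 0.0035 m), for 0.05 s.
At the end, for the whole second after the job is handed in: The pack lies in the bay within 4 mm of fully home and at rest, the latch is down over it (at least 0.52 of 0.6 rad), the rocker is on (at least 0.32 of 0.4 rad), and the start key, pressed at least 3.5 mm in after the rocker was on, is out again (all of step 3 and value of joint start_key below 0.001 m and height (world z) of pack below 0.026 m and linear speed of pack below 0.01 m/s); the robot touches nothing.
It fails at once if the pack is lifted (12 mm) or tipped instead of pushed (height (world z) of pack above 0.032 m or angle between pack's own z axis and vertical above 0.15 rad).
It fails at once if the latch is pressed down before the pack is home, or the rocker switched on before the latch is down ((value of joint latch above 0.52 rad and x of pack in the frame of charger below -0.009 m) or (value of joint rocker above 0.32 rad and value of joint latch below 0.45 rad)).
It fails at once if the start key is pressed before the rocker is on (value of joint start_key above 0.003 m and value of joint rocker below 0.25 rad).
It fails at once if the small key is pressed (value of joint small_key above 0.0018 m).
It fails at once if something else on the bench is moved by more than 20 mm (distance of any of spare_pack, putty_tub, screwdriver, dumbbell, heel_cup, spray_bottle from where it was at the start of the episode above 0.02 m).
It also fails if it takes over 51 s, if anything falls off the work surface, if the arm or the gripper's body presses on something with over 40 N, if the wrist force passes 120 N, or if a joint passes its speed limit or range.

### The arm

A 6-joint arm with a two-finger parallel gripper is mounted at the origin on the work surface. World frame = base frame: x ahead of the robot, y to its left, z up, the work surface at z = 0. Lengths are in mm, angles in rad, forces in N, time in s.
With the tool pointing down it reaches from about 350 to 875 mm from the base axis. Payload 4.2 kg.
Tool frame: the origin (TCP) lies midway between the tips of the shut fingers; the grasp point (between the pads) lies 19 mm behind it (arm.grip_point_offset is the distance from the TCP to the grasp point, in mm); z points along the fingers, x is the direction in which the jaws open and shut, and the axes are right-handed (so a half turn about z gives the same grasp; the last joint's range is limited). The gripper opens to 85 mm and grips with 20 to 120 N. Pads are 22 mm wide; open, the fingers measure 114 mm over their backs; the gripper's body (76 mm by 85 mm) begins 54 mm behind the grasp point. The pads swing forward as they close: fully open they stand 13 mm farther back than shut.
Start: joints at [1.479, 0.385, 0.008, 0, -1.194, -0.259], TCP at [214.748, 586.926, 231.312] pointing down, gripper open.
Joint ranges: [-3.14, 3.14], [-1.21, 2.06], [-1.07, 1.41], [-3.16, 2.05], [-2.99, -0.16], [-3.1, 3.1]. Speed limits (rad/s): [2.79, 2.79, 3.14, 3.14, 3.14, 3.14].

### API

Orientations are given as a unit quaternion [x, y, z, w].
In Python, from bench import arm gives the robot as it stands.
- The arm moves only by the tool move_arm, never from a script. Its argument "targets" is a list of rows, each a list of 7 numbers: the shift along the tool's x, y, z in cm, then the turn, a rotation vector about the tool's x, y, z in degrees, then the closure in counts, from 0 (fully open) to 255 (shut). In form: [[x, y, z, wx, wy, wz, grip], ...]. A call has 1 to 20 rows; each row is the pose to reach, as a shift and turn from the pose commanded when the call began, along the tool's axes at that moment; what a row does not reach only later rows make up. A row lasts 1/8 s, in which the tool goes at most 62.5 mm and 10.7 degrees, less where a joint would pass 70% of its speed; a pose out of reach is approached as far as the arm can. A call with a gripper value outside its range is refused whole. The fingers move at their own pace and stop on an object; the grip force is fixed at half the most. Time passes only in rows, so rows that repeat a pose let the fingers close. It gives the time, the measured TCP pose, the force and the opening at its end, in the units of the state.
- arm.read_state(): the state, without advancing time (a new reading comes with each control period).
- arm.get_image(name): name is "scene" or "top"; returns (picture, depth): 400x640x3 uint8, blue, green, red; 400x640 float32, mm along the optical axis (not along the pixel's ray), 0 where there is no reading.
- arm.camera_params(name): a dict with "mtx" (3x3 intrinsics, pixels), "world_to_cam" (4x4, takes a point from world to camera coordinates). Camera axes: x right, y down, z forward; pixel columns grow to the right and rows downward; lengths in mm; the calibration is good to about 2 mm. A picture is of the moment at which its call begins. camera_params takes no time and is no camera call.
- arm.job_done(): hands the job in, once; it reports no verdict.
Trained networks look in the newest picture that a camera, given by its name, has taken for a name from the list of things; names that differ only in an ending like _2 or _b are one class to them, and where a whole thing is asked for, a point or a joint stands for the part that bears it (a point fixed in the world has none). Each returns a list of dicts, best first, with "score" (0 to 1); they miss things now and then, are a little off and sometimes report something else, mostly with a low value. They report only what shows in the picture. A call takes as long as a camera call.
- arm.search_frame(thing, camera): "bbox" ([left, top, right, bottom] in pixels, round what is visible of it).
- arm.tip_of(thing, camera): "uv" ([column, row] in pixels: a listed point, or the origin of a listed thing).
The state is a dict: "clock": time; "joints": joint angles; "joint_vel": joint speeds; "joint_efforts": joint torques, N m; "position": TCP position; "ee_rot": TCP orientation; "contact_force": force on the tool from outside, world axes, zero at the start; "wrist_torque": the same for the moment, N m; "gripper_width": finger opening in mm.
Only numpy, scipy, OpenCV 4.12 (cv2) and the standard library are available. Lean on these libraries where they do the work, as an engineer would, in place of code of your own. Each camera call takes 0.05 s, during which the arm holds its last target.

## Working session

There is one attempt and no reset: what is moved stays moved. The work goes in short steps, Python scripts to look and compute and a tool call to move; the robot and the scene stay as the last step left them, time stands still between calls to the robot, and variables do not carry over. Pictures are saved under pics/ and viewed, and the job is handed in when it is done.

Besides the shell and the picture viewer there is one more tool, called after "Emit:" by a JSON object that holds its "api" and its "payload", one argument or row to a line. move_arm: Moves the arm, as the interface text tells. Its arguments: {"type":"object","properties":{"targets":{"type":"array","items":{"type":"array","items":{"type":"number"}}}},"required":["targets"]}

```bash
ls; mkdir -p pics
cat > h.py <<'E'
import numpy as np, cv2
from bench import arm
from scipy.spatial.transform import Rotation as R
def pix2world(cam,u,v,depth):
    p=arm.camera_params(cam); K=np.array(p["mtx"]); T=np.linalg.inv(np.array(p["world_to_cam"]))
    r=np.linalg.inv(K)@[u,v,1]
    return (T@np.append(r*depth,1))[:3]
def ray_at_z(cam,u,v,z):
    a=pix2world(cam,u,v,500);b=pix2world(cam,u,v,1000)
    return a+(b-a)*(z-a[2])/(b[2]-a[2])
def proj(cam,P):
    p=arm.camera_params(cam); c=(np.array(p["world_to_cam"])@np.append(P,1))[:3]
    q=np.array(p["mtx"])@c; return q[:2]/q[2]
E
python3 - <<'E'
from h import *
for c in ("scene","top"):
    im,d=arm.get_image(c); cv2.imwrite(f"pics/{c}0.png",im); np.save(f"{c}0.npy",d)
    for t in ["bay_end","console_deck","pack_near_end","latch_pad","rocker_far_end","start_key_top","charger","pack","small_key"]:
        for r in arm.tip_of(t,c)[:2]:
            u,v=r["uv"]; dd=d[int(round(v)),int(round(u))]
            print(c,t,round(r["score"],2),np.round(r["uv"],1),np.round(pix2world(c,u,v,dd),1) if dd>0 else None)
s=arm.read_state(); print(s)
E
```

```text
pics
scene bay_end 0.75 [337.4 219. ] [617.6  30.9  91.6]
scene bay_end 0.51 [329.8 198.2] [560.5  38.  113.3]
scene console_deck 0.82 [347.9 191.1] [528.5 116.8  62.4]
scene pack_near_end 0.88 [302.9 193.5] [481.4  -7.   70.9]
scene latch_pad 0.56 [329.9 201.2] [566.1  35.4 107.8]
scene rocker_far_end 0.51 [362.1 199.8] [576.3 136.3  64.3]
scene start_key_top 0.58 [347.  190.9] [526.8 114.7  62.6]
scene pack 0.9 [318.4 207.6] [549.7   8.3  75.2]Traceback (most recent call last):
  File "<stdin>", line 5, in <module>
ValueError: it knows: bay_end, charger, console_deck, dumbbell, heel_cup, latch_pad, pack, pack_near_end, putty_tub, rocker_far_end, screwdriver, spare_pack, spray_bottle, start_key_top
```

Run:
```python
from h import *
for c in ("scene","top"):
    im,d=arm.get_image(c); cv2.imwrite(f"pics/{c}1.png",im); np.save(f"{c}0.npy",d)
    cv2.imwrite(f"pics/{c}1z.png",cv2.resize(im[120:320,200:440] if c=="scene" else im,None,fx=3 if c=="scene" else 1.25,fy=3 if c=="scene" else 1.25,interpolation=cv2.INTER_CUBIC))
    print(np.linalg.inv(np.array(arm.camera_params(c)["world_to_cam"])).round(2))
c="top"
for t in ["bay_end","console_deck","pack_near_end","latch_pad","rocker_far_end","start_key_top","charger","pack"]:
        for r in arm.tip_of(t,c)[:2]:
            u,v=r["uv"]; dd=d[int(round(v)),int(round(u))]
            print(c,t,round(r["score"],2),np.round(r["uv"],1),np.round(pix2world(c,u,v,dd),1) if dd>0 else None)
s=arm.read_state(); print(s)
```

```text
[[ 4.60000e-01  7.10000e-01 -5.40000e-01  1.11669e+03]
 [ 8.90000e-01 -3.70000e-01  2.70000e-01 -2.80350e+02]
 [-1.00000e-02 -6.00000e-01 -8.00000e-01  9.56490e+02]
 [ 0.00000e+00  0.00000e+00  0.00000e+00  1.00000e+00]]
[[ 1.00000e-02 -9.80000e-01  1.80000e-01  3.48180e+02]
 [-1.00000e+00 -0.00000e+00  3.00000e-02  1.45000e+00]
 [-3.00000e-02 -1.80000e-01 -9.80000e-01  1.11178e+03]
 [ 0.00000e+00  0.00000e+00  0.00000e+00  1.00000e+00]]
top bay_end 0.81 [312.  177.6] [600.   45.4  88. ]
top console_deck 0.7 [286.3 208. ] [520.2 115.3  65.8]
top pack_near_end 0.67 [305.7 162.7] [666.8  68.3   0. ]
top pack_near_end 0.58 [321.8 232.2] [454.6  18.2  67.4]
top latch_pad 0.68 [311.8 188.5] [566.6  44.9 103. ]
top rocker_far_end 0.59 [279.6 184.6] [585.5 135.5  65.1]
top start_key_top 0.42 [282.8 208.7] [517.5 124.3  70. ]
top charger 0.68 [315.6 205.9] [525.8  35.5  68.9]
top pack 0.78 [317.2 215.1] [500.4  30.9  70.5]
{'clock': 0.95, 'joints': array([ 1.47858173e+00,  3.84712400e-01,  7.90092238e-03,  6.95922433e-06,
       -1.19400336e+00, -2.58587509e-01]), 'joint_vel': array([ 0.00038833, -0.00025393,  0.00092945,  0.00236484,  0.00062991,
       -0.0004663 ]), 'joint_efforts': array([-9.82127021e-04, -3.92088568e+01,  1.88617748e+01,  4.19052958e+00,
       -3.47820469e-04,  3.41542368e-06]), 'position': array([214.76058516, 586.9229693 , 231.30597997]), 'ee_rot': array([-5.72866140e-01,  8.19648941e-01, -9.15404582e-06, -3.50682609e-06]), 'contact_force': array([-0.15088584, -0.60133366, -0.32267976]), 'wrist_torque': array([-0.01529074,  0.0219651 ,  0.0258929 ]), 'gripper_width': 85.50490333168129}
```

View pics/scene1z.png

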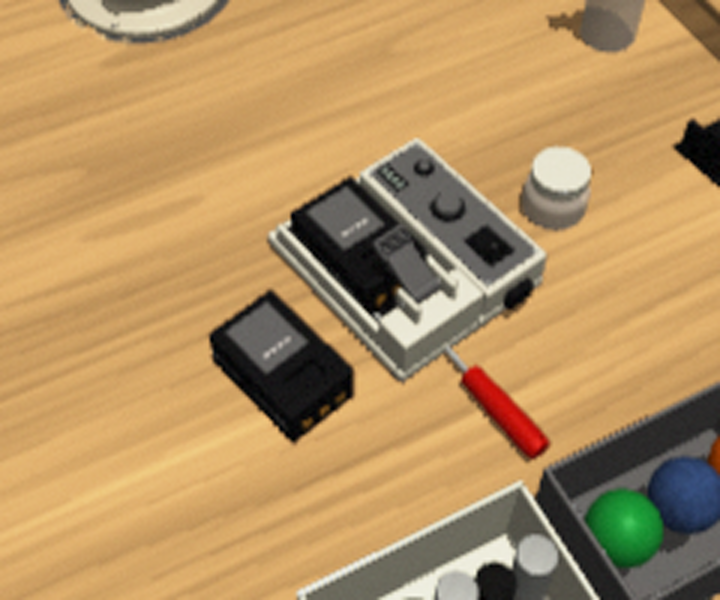

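View pics/top1z.png

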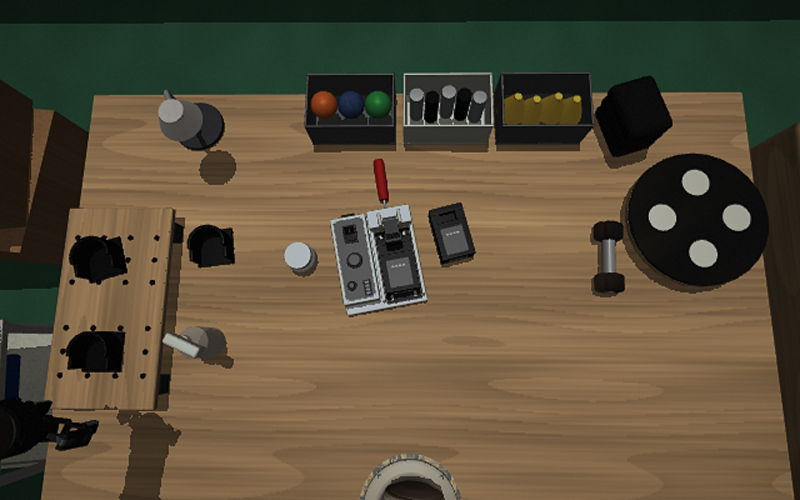

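View pics/scene1.png

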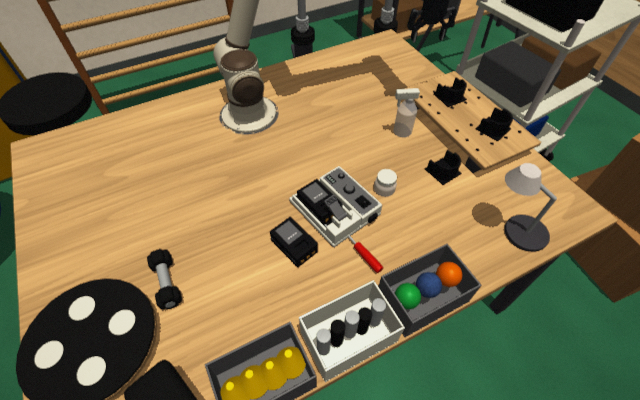

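```bash
cat > fit.py <<'E'
from h import *
from scipy.optimize import minimize
def boxes(s):
    return [(-115,100,-51,133,0,20),(-115,60,-48,-41,20,45),(-115,60,41,48,20,45),(60,100,-48,48,20,67),
     (60,92,18,25,67,90),(60,92,-25,-18,67,90),(-95,100,52,132,20,58),(s-60,s+60,-38,38,20,70),
     (43,73,81,103,58,65),(-15,11,79,105,58,68)]
def render(cam,U,V,X,Y,yaw,s):
    p=arm.camera_params(cam); K=np.array(p["mtx"]); T=np.linalg.inv(np.array(p["world_to_cam"]))
    r=np.linalg.inv(K)@np.stack([U,V,np.ones_like(U)]); d=T[:3,:3]@r; o=T[:3,3]
    c,q=np.cos(yaw),np.sin(yaw); Rm=np.array([[c,q,0],[-q,c,0],[0,0,1]])
    o=Rm@(o-[X,Y,0]); d=Rm@d
    best=-o[2]/d[2]
    for b in boxes(s):
        lo=np.full(U.shape,-1e9);hi=np.full(U.shape,1e9)
        for k in range(3):
            t1=(b[2*k]-o[k])/d[k];t2=(b[2*k+1]-o[k])/d[k]
            lo=np.maximum(lo,np.minimum(t1,t2));hi=np.minimum(hi,np.maximum(t1,t2))
        best=np.where((lo<hi)&(lo>0),np.minimum(best,lo),best)
    return best
def data(cam,d,c0=(535,65),rad=150):
    V,U=np.mgrid[0:400,0:640].astype(float); U=U.ravel();V=V.ravel();D=d.ravel()
    p=arm.camera_params(cam); K=np.array(p["mtx"]); T=np.linalg.inv(np.array(p["world_to_cam"]))
    W=(T[:3,:3]@(np.linalg.inv(K)@np.stack([U,V,np.ones_like(U)])*D)).T+T[:3,3]
    m=(D>0)&(np.hypot(W[:,0]-c0[0],W[:,1]-c0[1])<rad)&(W[:,2]<150)
    return U[m],V[m],D[m],W[m]
def fit(cams,ds,x0):
    dat=[data(c,d) for c,d in zip(cams,ds)]
    # drop spare pack zone and the latch zone
    out=[]
    for U,V,D,W in dat:
        c,q=np.cos(x0[2]),np.sin(x0[2]); lx=c*(W[:,0]-x0[0])+q*(W[:,1]-x0[1]); ly=-q*(W[:,0]-x0[0])+c*(W[:,1]-x0[1])
        m=(ly>-68)&(ly<150)&~((abs(ly)<20)&(lx>0)&(lx<80))&(lx<112)
        out.append((U[m],V[m],D[m]))
    def cost(x):
        return np.mean([np.mean(np.minimum(abs(render(c,U,V,x[0],x[1],x[2],x[3])-D),12)) for c,(U,V,D) in zip(cams,out)])
    x=np.array(x0)
    for _ in range(3):
        sim=np.vstack([x]+[x+e for e in np.diag([6,6,.05,6])])
        r=minimize(cost,x,method="Nelder-Mead",options=dict(initial_simplex=sim,xatol=.02,fatol=1e-4)); x=r.x
    return x,r.fun
E
python3 - <<'E'
from fit import *
st=np.load("top0.npy");ss=np.load("scene0.npy")
for cams,ds in ((["top"],[st]),(["scene"],[ss]),(["top","scene"],[st,ss])):
    x,f=fit(cams,ds,[535,35,.15,-33]); print(cams,x.round(3),round(f,2))
X,Y,a,s=x
def w(p):
    c,q=np.cos(a),np.sin(a); return np.array([X+c*p[0]-q*p[1],Y+q*p[0]+c*p[1],p[2]])
P=dict(bay_end=(60,0,45),deck=(2,92,58),near=(s-60,0,45),pad=(26,0,108),rock=(69.5,92,66),key=(-2,92,68),small=(-56,107,65))
for k,p in P.items():
    print(k,w(p).round(1),*[proj(c,w(p)).round(1) for c in("top","scene")])
# picture overlay
for c,cr in(("top",(150,260,260,350)),("scene",(160,250,280,390))):
    im=cv2.imread(f"pics/{c}1.png");z=6
    im=cv2.resize(im[cr[0]:cr[1],cr[2]:cr[3]],None,fx=z,fy=z,interpolation=cv2.INTER_CUBIC)
    for p in P.values():
        u=(proj(c,w(p))-[cr[2],cr[0]]+.5)*z; cv2.circle(im,tuple(int(i) for i in u),3,(0,0,255),-1)
    cv2.imwrite(f"pics/ov_{c}.png",im)
E
```

```text
['top'] [ 5.41507e+02  3.49770e+01  1.96000e-01 -2.86340e+01] 1.98
['scene'] [ 5.39596e+02  3.53310e+01  1.92000e-01 -2.82090e+01] 2.79
['top', 'scene'] [ 5.40485e+02  3.49130e+01  1.93000e-01 -2.78340e+01] 2.57
bay_end [599.4  46.4  45. ] [312.2 181.5] [338.5 221.4]
deck [524.8 125.6  58. ] [282.9 206.8] [349.8 190.1]
near [454.3  18.1  45. ] [322.  233.2] [306.8 189.4]
pad [566.   39.9 108. ] [313.6 188.3] [331.3 200.5]
rock [591.1 138.5  66. ] [278.5 182.6] [365.5 202.8]
key [520.9 124.8  68. ] [282.7 207.6] [349.1 187.1]
small [465.  129.2  65. ] [280.7 228.2] [341.  174.5]
```

View pics/ov_top.png

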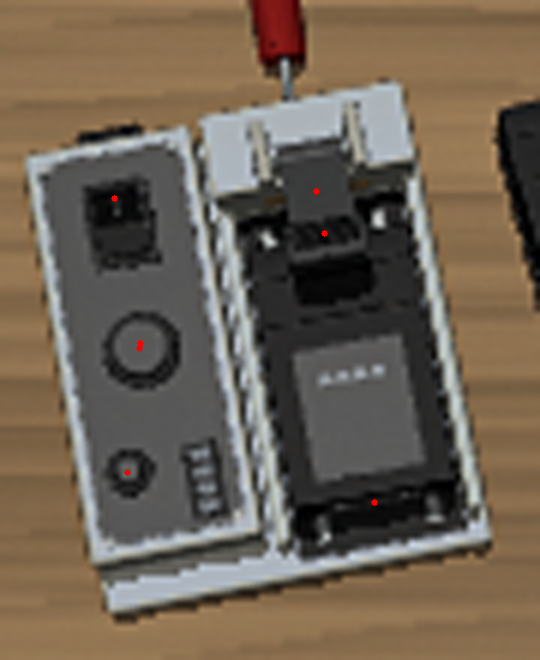

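View pics/ov_scene.png

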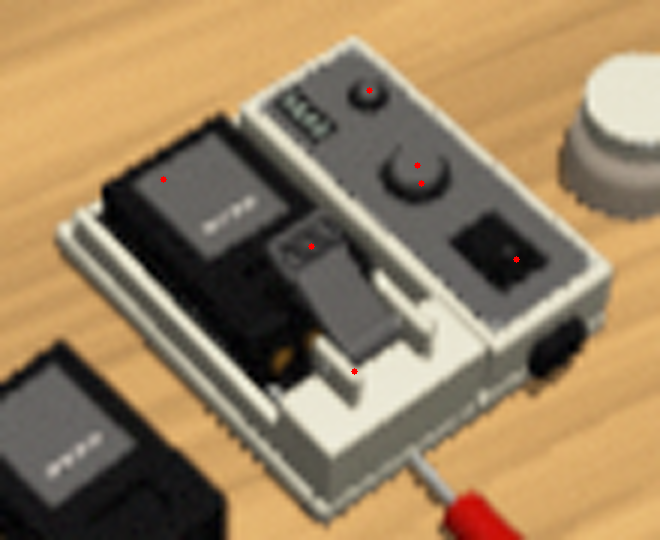

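```bash
cat > go.py <<'E'
from h import *
X,Y,a=540.5,35.0,.193
def w(p):
    c,q=np.cos(a),np.sin(a); return np.array([X+c*p[0]-q*p[1],Y+q*p[0]+c*p[1],p[2]])
def loc(P):
    c,q=np.cos(a),np.sin(a); d=np.array(P)-[X,Y,0]; return np.array([c*d[0]+q*d[1],-q*d[0]+c*d[1],d[2]])
def shift(P,yawx=None):
    s=arm.read_state(); Rm=R.from_quat(s["ee_rot"])
    sh=Rm.inv().apply(np.array(P)-s["position"])/10
    x=Rm.as_matrix()[:,0]; h=np.arctan2(x[1],x[0])
    out=f"shift {sh.round(2)}"
    if yawx is not None:
        Rd=R.from_matrix(np.array([[np.cos(yawx),np.sin(yawx),0],[np.sin(yawx),-np.cos(yawx),0],[0,0,-1]]).T.T)
        rv=(Rm.inv()*Rd).as_rotvec(degrees=True); out+=f" rot {rv.round(2)}"
    return out
E
python3 - <<'E'
from go import *
s=arm.read_state();print(s["clock"],loc(s["position"]))
print(shift(w((-115,0,200)),a-np.pi/2), shift(w((-115,0,200)),a+np.pi/2))
for t in ["spray_bottle","putty_tub"]:
    r=arm.search_frame(t,"top");print(t,[ (round(q["score"],2),np.round(q["bbox"])) for q in r[:2]])
print(ray_at_z("top",152,276,178),ray_at_z("top",240,206,60))
E
```

```text
0.95 [-213.83042671  604.15368826  231.30597997]
shift [ 46.59 -39.72   3.13] rot [ -0.    -0.   -31.16] shift [ 46.59 -39.72   3.13] rot [ -0.     0.   148.84]
spray_bottle [(0.56, array([472., 176., 500., 232.])), (0.25, array([302., 188., 336., 233.]))]
putty_tub [(0.81, array([227., 196., 252., 219.]))]
[336.42968988 418.95182691 178.        ] [526.02371894 243.66057613  60.        ]
```

Emit:
{"api": "move_arm", "payload": {
  "targets": [
    [0, 0, -5, 0, 0, 0, 255],
    [10, -8.5, -5, 0, 0, -8, 255],
    [20, -17, -5, 0, 0, -16, 255],
    [30, -25.5, -5, 0, 0, -24, 255],
    [40, -34, -4, 0, 0, -31.2, 255],
    [46.6, -39.7, 2, 0, 0, -31.2, 255],
    [46.6, -39.7, 3, 0, 0, -31.2, 255],
    [46.6, -39.7, 3, 0, 0, -31.2, 255],
    [46.6, -39.7, 3, 0, 0, -31.2, 255],
    [46.6, -39.7, 3, 0, 0, -31.2, 255],
    [46.6, -39.7, 3, 0, 0, -31.2, 255],
    [46.6, -39.7, 3, 0, 0, -31.2, 255],
    [46.6, -39.7, 3, 0, 0, -31.2, 255]
  ]
}}

```text
clock: 2.68
position: [427.6, 12.8, 201.5]
ee_rot: [0.772, -0.636, 0.0, -0.0]
contact_force: [-0.0, 1.0, -0.1]
gripper_width: -0.0
```

Run:
```python
from go import *
s=arm.read_state();print(s["clock"],s["position"],loc(s["position"]),s["joints"].round(2),s["gripper_width"],s["contact_force"])
print(shift(w((-115,0,38)),a-np.pi/2))
for c in ("top",):
    im,d=arm.get_image(c); cv2.imwrite("pics/t2.png",cv2.resize(im[150:300,250:400],None,fx=4,fy=4))
```

```text
2.675 [427.56917002  12.76225075 201.4965361 ] [-1.15099361e+02 -1.64275357e-01  2.01496536e+02] [ 0.41  0.07 -0.49  0.   -1.01  1.35] -0.02880511099429594 [-0.04689089  0.96128873 -0.12575255]
shift [-0.02 -0.   16.35] rot [-0.02  0.   -0.01]
```

View pics/t2.png

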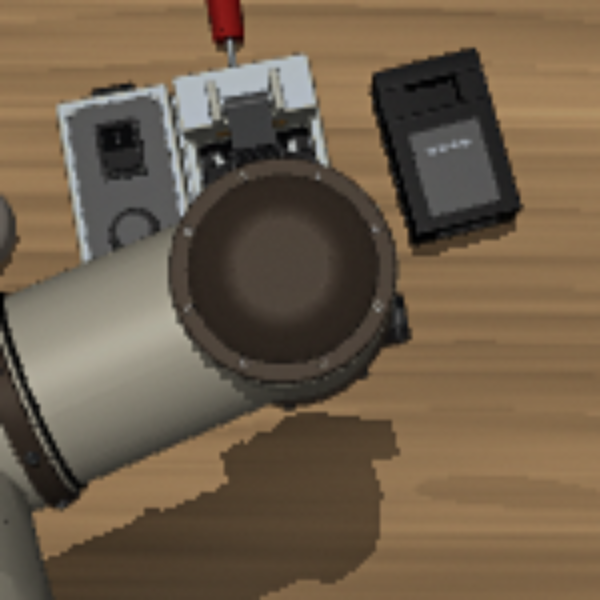

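Emit:
{"api": "move_arm", "payload": {
  "targets": [
    [0, 0, 5, 0, 0, 0, 255],
    [0, 0, 10, 0, 0, 0, 255],
    [0, 0, 14, 0, 0, 0, 255],
    [0, 0, 16.3, 0, 0, 0, 255],
    [0, 0, 16.3, 0, 0, 0, 255],
    [0, 0, 16.3, 0, 0, 0, 255]
  ]
}}

```text
clock: 3.48
position: [428.4, 14.2, 39.4]
ee_rot: [0.773, -0.634, 0.001, -0.001]
contact_force: [-0.2, -0.7, -0.4]
gripper_width: 0.0
```

Emit:
{"api": "move_arm", "payload": {
  "targets": [
    [0, -0.5, 0, 0, 0, 0, 255],
    [0, -1.0, 0, 0, 0, 0, 255],
    [0, -1.5, 0, 0, 0, 0, 255],
    [0, -2.0, 0, 0, 0, 0, 255],
    [0, -2.4, 0, 0, 0, 0, 255],
    [0, -2.8, 0, 0, 0, 0, 255],
    [0, -3.2, 0, 0, 0, 0, 255],
    [0, -3.5, 0, 0, 0, 0, 255]
  ]
}}

```text
clock: 4.47
position: [457.3, 17.7, 37.4]
ee_rot: [0.772, -0.636, -0.003, 0.004]
contact_force: [-8.3, -1.1, 5.3]
gripper_width: 0.1
```

Run:
```python
from go import *
s=arm.read_state();print(s["clock"],loc(s["position"]),s["contact_force"].round(1))
```

```text
4.475 [-84.98920074  -1.03259691  37.43584482] [-8.3 -1.1  5.3]
```

Emit:
{"api": "move_arm", "payload": {
  "targets": [
    [0, -0.3, 0, 0, 0, 0, 255],
    [0, -0.6, 0, 0, 0, 0, 255],
    [0, -0.8, 0, 0, 0, 0, 255],
    [0, -1.0, 0, 0, 0, 0, 255],
    [0, -1.1, 0, 0, 0, 0, 255],
    [0, -1.1, 0, 0, 0, 0, 255]
  ]
}}

```text
clock: 5.22
position: [468.1, 19.8, 37.5]
ee_rot: [0.772, -0.636, -0.003, 0.004]
contact_force: [-7.3, -1.2, 5.7]
gripper_width: -0.5
```

Run:
```python
from go import *
s=arm.read_state();print(s["clock"],loc(s["position"]),s["contact_force"].round(1),s["ee_rot"])
```

```text
5.225 [-73.98512718  -1.04047582  37.45007444] [-7.3 -1.2  5.7] [ 0.77155598 -0.63614    -0.00282643  0.00439171]
```

Commanded about −69, still sliding friction only; push on in small steps until the force climbs.

Emit:
{"api": "move_arm", "payload": {
  "targets": [
    [0, -0.2, 0, 0, 0, 0, 255],
    [0, -0.4, 0, 0, 0, 0, 255],
    [0, -0.4, 0, 0, 0, 0, 255]
  ]
}}

```text
clock: 5.6
position: [468.3, 19.6, 36.9]
ee_rot: [0.771, -0.637, -0.005, 0.008]
contact_force: [-14.9, -0.8, 11.1]
gripper_width: -0.3
```

Emit:
{"api": "move_arm", "payload": {
  "targets": [
    [0, -0.2, 0, 0, 0, 0, 255],
    [0, -0.4, 0, 0, 0, 0, 255],
    [0, -0.4, 0, 0, 0, 0, 255]
  ]
}}

```text
clock: 5.98
position: [468.2, 19.2, 36.3]
ee_rot: [0.771, -0.637, -0.008, 0.011]
contact_force: [-21.5, 0.3, 16.0]
gripper_width: -0.1
```

Run:
```python
from go import *
s=arm.read_state();print(s["clock"],loc(s["position"]),s["contact_force"].round(1),s["ee_rot"])
```

```text
5.975 [-73.95713542  -1.61432167  36.26783758] [-21.5   0.3  16. ] [ 0.77075608 -0.63698805 -0.00769317  0.01105056]
```

Emit:
{"api": "move_arm", "payload": {
  "targets": [
    [0, 1.5, 0, 0, 0, 0, 255],
    [0, 4, 0, 0, 0, 0, 255],
    [0, 5, -3, 0, 0, 0, 255],
    [0, 8, -8, 0, 0, 0, 255],
    [0, 11, -13, 0, 0, 0, 255],
    [0, 11, -14, 0, 0, 0, 255],
    [0, 11, -14, 0, 0, 0, 255]
  ]
}}

```text
clock: 6.85
position: [373.4, 2.5, 178.9]
ee_rot: [0.772, -0.635, 0.001, -0.002]
contact_force: [-0.2, -0.2, -0.5]
gripper_width: 0.1
```

Run:
```python
from go import *
from fit import fit
s=arm.read_state();print(s["clock"],loc(s["position"]),s["contact_force"].round(1),s["ee_rot"])
D={}
for c,cr in(("top",(150,260,250,360)),("scene",(160,250,280,390))):
    im,d=arm.get_image(c);D[c]=d;np.save(c+"3.npy",d);cv2.imwrite(f"pics/{c}3full.png",im)
    cv2.imwrite(f"pics/{c}3.png",cv2.resize(im[cr[0]:cr[1],cr[2]:cr[3]],None,fx=5,fy=5,interpolation=cv2.INTER_CUBIC))
for cs in (["top"],["scene"]):
    print(fit(cs,[D[c] for c in cs],[540.5,35,.193,-5]))
```

```text
6.85 [-1.70258092e+02  1.40936929e-01  1.78903072e+02] [-0.2 -0.2 -0.5] [ 7.72179160e-01 -6.35402698e-01  6.93865774e-04 -1.50795854e-03]
(array([ 5.41458114e+02,  3.49662092e+01,  1.95868672e-01, -3.20736385e+00]), np.float64(1.9495101822838434))
(array([ 5.39740825e+02,  3.52351401e+01,  1.92898915e-01, -2.77698769e+00]), np.float64(2.8140581945047405))
```

View pics/top3.png

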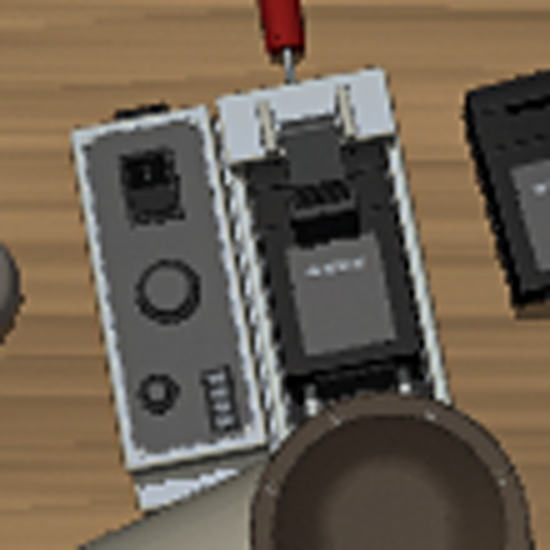

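View pics/scene3.png

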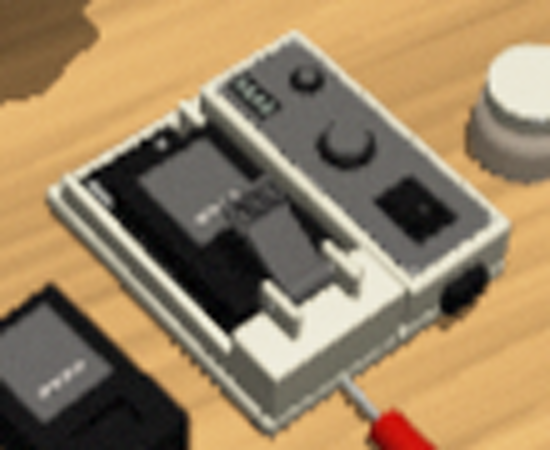

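Run:
```python
from go import *
print(shift(w((24,0,125)),a-np.pi/2))
for c in("top","scene"):
    d=np.load(c+"3.npy")
    for dx in (18,22,26,30,34,40,50):
        u,v=proj(c,w((dx,0,108))); print(c,dx,loc(pix2world(c,u,v,d[int(round(v)),int(round(u))])).round(1))
```

```text
shift [ -0.   -19.53   5.18] rot [ 0.12 -0.02  0.02]
top 18 [ 17.7   0.  109.2]
top 22 [ 21.5   0.  110.4]
top 26 [ 26.  -0. 108.]
top 30 [ 30.5  -0.  105.9]
top 34 [ 34.9  -0.  104. ]
top 40 [42.1 -0.  98.9]
top 50 [54.5 -0.1 89.4]
scene 18 [ 18.   0. 108.]
scene 22 [ 23.8  -1.6 111.2]
scene 26 [ 27.4  -1.2 110.4]
scene 30 [ 30.    0.  107.9]
scene 34 [ 33.    0.9 106.2]
scene 40 [ 35.6   4.  100. ]
scene 50 [43.3  6.2 95.4]
```

Emit:
{"api": "move_arm", "payload": {
  "targets": [
    [0, -6, 0, 0, 0, 0, 255],
    [0, -12, 0, 0, 0, 0, 255],
    [0, -17, 0, 0, 0, 0, 255],
    [0, -19.5, 1, 0, 0, 0, 255],
    [0, -19.5, 4, 0, 0, 0, 255],
    [0, -19.5, 5.2, 0, 0, 0, 255],
    [0, -19.5, 5.2, 0, 0, 0, 255],
    [0, -19.5, 5.2, 0, 0, 0, 255]
  ]
}}

```text
clock: 7.95
position: [564.3, 39.7, 126.9]
ee_rot: [0.772, -0.635, 0.0, -0.0]
contact_force: [-0.2, -0.1, 0.3]
gripper_width: 0.2
```

Run:
```python
from go import *
s=arm.read_state();print(s["clock"],loc(s["position"]),s["contact_force"].round(1),s["ee_rot"].round(3))
```

```text
7.95 [2.43085439e+01 6.08840130e-02 1.26945723e+02] [-0.2 -0.1  0.3] [ 0.772 -0.635  0.    -0.   ]
```

Emit:
{"api": "move_arm", "payload": {
  "targets": [
    [0, 0, 0.7, 0, 0, 0, 255],
    [0, 0, 1.4, 0, 0, 0, 255],
    [0, 0.1, 2.0, 0, 0, 0, 255],
    [0, 0.3, 2.6, 0, 0, 0, 255],
    [0, 0.5, 3.2, 0, 0, 0, 255],
    [0, 0.6, 3.7, 0, 0, 0, 255],
    [0, 0.7, 4.1, 0, 0, 0, 255],
    [0, 0.8, 4.4, 0, 0, 0, 255],
    [0, 0.8, 4.6, 0, 0, 0, 255],
    [0, 0.8, 4.6, 0, 0, 0, 255]
  ]
}}

```text
clock: 9.2
position: [556.6, 38.2, 81.8]
ee_rot: [0.772, -0.635, 0.001, -0.0]
contact_force: [-1.3, 0.1, 8.9]
gripper_width: -0.2
```

Run:
```python
from go import *
s=arm.read_state();print(s["clock"],loc(s["position"]),s["contact_force"].round(1),s["ee_rot"].round(3))
```

```text
9.2 [1.64154665e+01 3.64161069e-02 8.17613816e+01] [-1.3  0.1  8.9] [ 0.772 -0.635  0.001 -0.   ]
```

Emit:
{"api": "move_arm", "payload": {
  "targets": [
    [0, 0, 0.3, 0, 0, 0, 255],
    [0, 0, 0.3, 0, 0, 0, 255]
  ]
}}

```text
clock: 9.45
position: [556.6, 38.1, 81.2]
ee_rot: [0.773, -0.635, 0.001, -0.0]
contact_force: [-8.6, 0.5, 22.0]
gripper_width: 0.0
```

Emit:
{"api": "move_arm", "payload": {
  "targets": [
    [0, 0, -2, 0, 0, 0, 255],
    [0, 2, -7, 0, 0, 0, 255],
    [0, 8, -9, 0, 0, 0, 255],
    [0, 14, -9, 0, 0, 0, 255],
    [0, 18, -9, 0, 0, 0, 255],
    [0, 18, -9, 0, 0, 0, 255],
    [0, 18, -9, 0, 0, 0, 255]
  ]
}}

```text
clock: 10.32
position: [380.1, 3.8, 167.6]
ee_rot: [0.772, -0.635, 0.0, -0.001]
contact_force: [0.3, -1.0, 0.2]
gripper_width: 0.1
```

Run:
```python
from go import *
from fit import fit
s=arm.read_state();print(s["clock"],loc(s["position"]),s["contact_force"].round(1))
D={}
for c,cr in(("top",(150,260,250,360)),("scene",(160,250,280,390))):
    im,d=arm.get_image(c);D[c]=d
    cv2.imwrite(f"pics/{c}4.png",cv2.resize(im[cr[0]:cr[1],cr[2]:cr[3]],None,fx=5,fy=5,interpolation=cv2.INTER_CUBIC))
    print(fit([c],[d],[540.5,35,.193,-5]))
    for dx in (10,14,18,22,26,40,50):
        u,v=proj(c,w((dx,0,82))); print(c,dx,loc(pix2world(c,u,v,d[int(round(v)),int(round(u))])).round(1))
print(shift(w((72,92,78)),a-np.pi/2))
```

```text
10.325 [-1.63407301e+02  1.16398620e-01  1.67648664e+02] [ 0.3 -1.   0.2]
(array([ 5.41535309e+02,  3.49433800e+01,  1.96623905e-01, -3.19669045e+00]), np.float64(1.9601185556454124))
top 10 [10. -0. 82.]
top 14 [14.3 -0.  80.3]
top 18 [17.7  0.  83.5]
top 22 [22.1 -0.  81.5]
top 26 [25.9  0.  82.3]
top 40 [40.1 -0.  81.6]
top 50 [49.8  0.  82.8]
(array([ 5.39769568e+02,  3.52118192e+01,  1.92197925e-01, -2.91703838e+00]), np.float64(2.8107379002302624))
scene 10 [10.8 -0.7 83.5]
scene 14 [14.  0. 82.]
scene 18 [19.  -0.9 83.9]
scene 22 [23.  -0.9 83.8]
scene 26 [27.5 -1.3 84.7]
scene 40 [41.3 -1.2 84.4]
scene 50 [51.2 -1.1 84.3]
shift [ -9.17 -23.52   8.94] rot [-0.02  0.    0.04]
```

View pics/scene4.png

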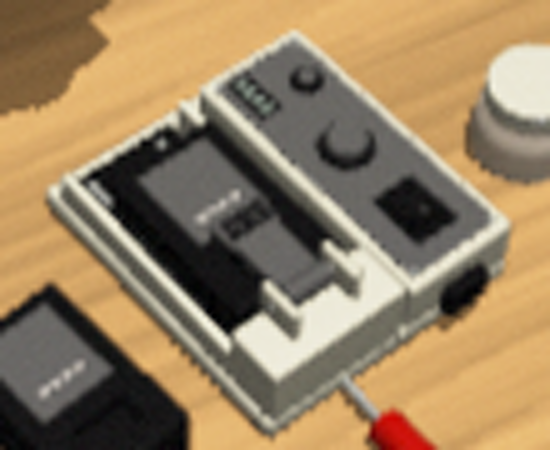

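View pics/top4.png

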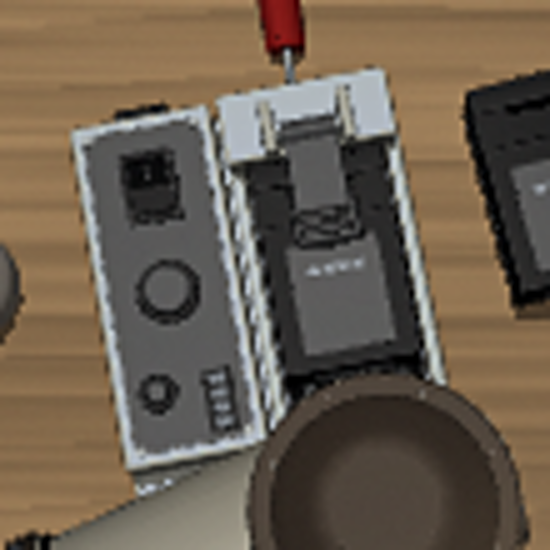

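Emit:
{"api": "move_arm", "payload": {
  "targets": [
    [-2.3, -6, 0, 0, 0, 0, 255],
    [-4.6, -12, 0, 0, 0, 0, 255],
    [-7, -18, 0, 0, 0, 0, 255],
    [-9.2, -23.5, 0, 0, 0, 0, 255],
    [-9.2, -23.5, 4, 0, 0, 0, 255],
    [-9.2, -23.5, 8, 0, 0, 0, 255],
    [-9.2, -23.5, 8.5, 0, 0, 0, 255],
    [-9.2, -23.5, 8.5, 0, 0, 0, 255],
    [-9.2, -23.5, 8.5, 0, 0, 0, 255]
  ]
}}

```text
clock: 11.55
position: [593.6, 139.5, 84.2]
ee_rot: [0.772, -0.635, 0.001, -0.002]
contact_force: [1.0, -0.3, -0.3]
gripper_width: 0.1
```

Run:
```python
from go import *
s=arm.read_state();print(s["clock"],loc(s["position"]),s["contact_force"].round(1),s["ee_rot"].round(3))
print(shift(w((72,92,62)),a-np.pi/2))
```

```text
11.55 [72.16709601 92.33861312 84.24198648] [ 1.  -0.3 -0.3] [ 0.772 -0.635  0.001 -0.002]
shift [0.04 0.02 2.22] rot [-0.21  0.04  0.06]
```

Emit:
{"api": "move_arm", "payload": {
  "targets": [
    [0, 0, 0.8, 0, 0, 0, 255],
    [0, 0, 1.4, 0, 0, 0, 255],
    [0, 0, 1.7, 0, 0, 0, 255],
    [0, 0, 1.9, 0, 0, 0, 255],
    [0, 0, 2.1, 0, 0, 0, 255],
    [0, 0, 2.1, 0, 0, 0, 255]
  ]
}}

```text
clock: 12.3
position: [594.3, 139.7, 63.1]
ee_rot: [0.772, -0.635, 0.001, -0.002]
contact_force: [2.6, 0.3, 8.2]
gripper_width: -0.0
```

Run:
```python
from go import *
s=arm.read_state();print(s["clock"],loc(s["position"]),s["contact_force"].round(1),s["ee_rot"].round(3))
```

```text
12.3 [72.85355894 92.4020449  63.05282728] [2.6 0.3 8.2] [ 0.772 -0.635  0.001 -0.002]
```

Emit:
{"api": "move_arm", "payload": {
  "targets": [
    [0, 0, 0.3, 0, 0, 0, 255],
    [0, 0, 0.4, 0, 0, 0, 255],
    [0, 0, 0.4, 0, 0, 0, 255]
  ]
}}

```text
clock: 12.68
position: [594.4, 139.7, 62.7]
ee_rot: [0.773, -0.634, 0.002, -0.002]
contact_force: [-3.3, 0.3, 24.4]
gripper_width: 0.1
```

Emit:
{"api": "move_arm", "payload": {
  "targets": [
    [0, 0, -2, 0, 0, 0, 255],
    [0, 2, -6, 0, 0, 0, 255],
    [0, 8, -9, 0, 0, 0, 255],
    [2, 14, -9, 0, 0, 0, 255],
    [5, 19, -9, 0, 0, 0, 255],
    [8, 23, -9, 0, 0, 0, 255],
    [8, 23, -9, 0, 0, 0, 255],
    [8, 23, -9, 0, 0, 0, 255]
  ]
}}

```text
clock: 13.68
position: [381.5, 16.1, 147.1]
ee_rot: [0.772, -0.636, -0.0, 0.0]
contact_force: [0.2, 0.6, -0.5]
gripper_width: 0.0
```

Run:
```python
from go import *
s=arm.read_state();print(s["clock"],loc(s["position"]),s["contact_force"].round(1))
for c,cr in(("top",(150,260,250,360)),("scene",(160,250,280,390))):
    im,d=arm.get_image(c)
    cv2.imwrite(f"pics/{c}5.png",cv2.resize(im[cr[0]:cr[1],cr[2]:cr[3]],None,fx=5,fy=5,interpolation=cv2.INTER_CUBIC))
    for dx in (45,48,52,58,64,68,71):
        u,v=proj(c,w((dx,92,65))); print(c,dx,loc(pix2world(c,u,v,d[int(round(v)),int(round(u))])).round(1))
print(shift(w((-2,92,80)),a-np.pi/2))
```

```text
13.675 [-159.63413068   11.95465966  147.05603626] [ 0.2  0.6 -0.5]
top 45 [45.3 92.1 63.6]
top 48 [47.4 91.8 67.5]
top 52 [51.8 91.9 66. ]
top 58 [58.1 92.  64.5]
top 64 [64.2 92.1 64. ]
top 68 [69.  92.3 61. ]
top 71 [71.6 92.2 62.8]
scene 45 [47.9 88.8 70.5]
scene 48 [50.3 89.5 69.4]
scene 52 [52.3 91.7 65.6]
scene 58 [57.3 92.8 63.6]
scene 64 [65.1 90.7 67.2]
scene 68 [67.7 92.4 64.3]
scene 71 [71. 92. 65.]
shift [ -7.95 -15.69   6.69] rot [ 0.05 -0.    0.06]
```

View pics/scene5.png

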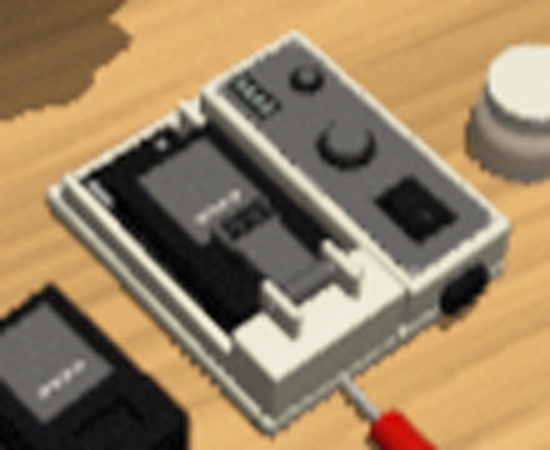

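View pics/top5.png

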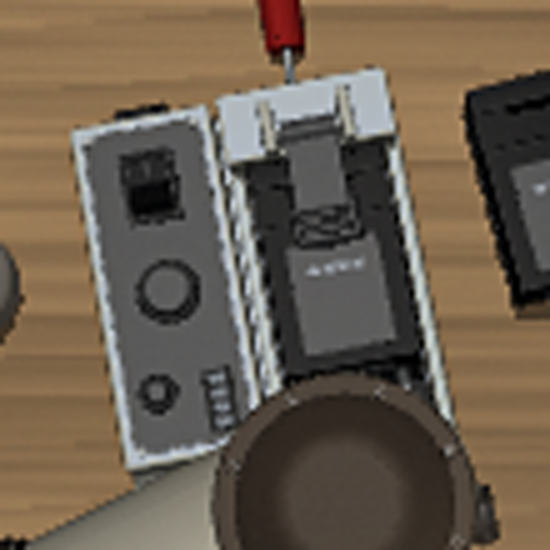

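The rocker's near half is now proud (depth falls from near to far, and the shading has flipped), the latch is level, and the pack is home. Next is the start key.

Emit:
{"api": "move_arm", "payload": {
  "targets": [
    [-3, -5, 0, 0, 0, 0, 255],
    [-6, -10, 0, 0, 0, 0, 255],
    [-8, -15.7, 0, 0, 0, 0, 255],
    [-8, -15.7, 3, 0, 0, 0, 255],
    [-8, -15.7, 6, 0, 0, 0, 255],
    [-8, -15.7, 6.5, 0, 0, 0, 255],
    [-8, -15.7, 6.5, 0, 0, 0, 255]
  ]
}}

```text
clock: 14.65
position: [521.1, 125.3, 82.2]
ee_rot: [0.772, -0.635, 0.0, 0.0]
contact_force: [-1.0, -0.3, 0.4]
gripper_width: 0.1
```

Run:
```python
from go import *
s=arm.read_state();print(s["clock"],loc(s["position"]),s["contact_force"].round(1),s["ee_rot"].round(3))
print(shift(w((-2,92,62)),a-np.pi/2))
```

```text
14.65 [-1.75190725 92.3932409  82.24899831] [-1.  -0.3  0.4] [ 0.772 -0.635  0.     0.   ]
shift [0.04 0.02 2.02] rot [ 0.02 -0.03  0.08]
```

Emit:
{"api": "move_arm", "payload": {
  "targets": [
    [0, 0, 0.8, 0, 0, 0, 255],
    [0, 0, 1.3, 0, 0, 0, 255],
    [0, 0, 1.6, 0, 0, 0, 255],
    [0, 0, 1.9, 0, 0, 0, 255],
    [0, 0, 2.1, 0, 0, 0, 255],
    [0, 0, 2.2, 0, 0, 0, 255],
    [0, 0, 2.2, 0, 0, 0, 255]
  ]
}}

```text
clock: 15.52
position: [520.7, 124.9, 62.6]
ee_rot: [0.773, -0.635, 0.0, -0.0]
contact_force: [-5.2, -0.5, 15.1]
gripper_width: 0.2
```

Run:
```python
from go import *
s=arm.read_state();print(s["clock"],loc(s["position"]),s["contact_force"].round(1),s["ee_rot"].round(3))
```

```text
15.525 [-2.22007791 92.05180481 62.64513959] [-5.2 -0.5 15.1] [ 0.773 -0.635  0.    -0.   ]
```

The key is fully in, bottomed out at z 62.6 with 15 N. I'll lift off now and check.

Emit:
{"api": "move_arm", "payload": {
  "targets": [
    [0, 0, -2, 0, 0, 0, 255],
    [0, 0, -6, 0, 0, 0, 255],
    [2, 5, -9, 0, 0, 0, 255],
    [4, 10, -9, 0, 0, 0, 255],
    [8, 16, -9, 0, 0, 0, 255],
    [8, 16, -9, 0, 0, 0, 255],
    [8, 16, -9, 0, 0, 0, 255]
  ]
}}

```text
clock: 16.4
position: [379.4, 15.5, 150.8]
ee_rot: [0.772, -0.636, 0.001, -0.001]
contact_force: [-0.4, 0.1, -0.8]
gripper_width: 0.1
```

Run:
```python
from go import *
from fit import fit
s=arm.read_state();print(s["clock"],loc(s["position"]),s["contact_force"].round(1))
for c,cr in(("top",(150,260,250,360)),("scene",(160,250,280,390))):
    im,d=arm.get_image(c)
    cv2.imwrite(f"pics/{c}6.png",cv2.resize(im[cr[0]:cr[1],cr[2]:cr[3]],None,fx=5,fy=5,interpolation=cv2.INTER_CUBIC))
    print(fit([c],[d],[540.5,35,.193,-3]))
    for p in ((-6,92,68),(-2,92,68),(2,92,68),(16,0,82),(48,92,67),(68,92,63)):
        u,v=proj(c,w(p)); print(c,p,loc(pix2world(c,u,v,d[int(round(v)),int(round(u))])).round(1))
```

```text
16.4 [-161.85041879   11.76621464  150.83027289] [-0.4  0.1 -0.8]
(array([ 5.41559888e+02,  3.49078509e+01,  1.96078073e-01, -3.13152036e+00]), np.float64(2.0015558936743463))
top (-6, 92, 68) [-6.8 91.6 72.5]
top (-2, 92, 68) [-1.9 92.  67.5]
top (2, 92, 68) [ 2.3 92.1 66.6]
top (16, 0, 82) [16.2 -0.  81.1]
top (48, 92, 67) [48.2 92.1 66.2]
top (68, 92, 63) [68.7 92.2 60.2]
(array([ 5.39617910e+02,  3.53087510e+01,  1.92904938e-01, -2.75532724e+00]), np.float64(2.804923569616512))
scene (-6, 92, 68) [-4.6 90.6 70.5]
scene (-2, 92, 68) [-0.7 90.6 70.4]
scene (2, 92, 68) [ 2.5 91.5 68.8]
scene (16, 0, 82) [18.2 -1.9 85.9]
scene (48, 92, 67) [49.  90.9 68.9]
scene (68, 92, 63) [67.6 92.4 62.2]
```

View pics/top6.png

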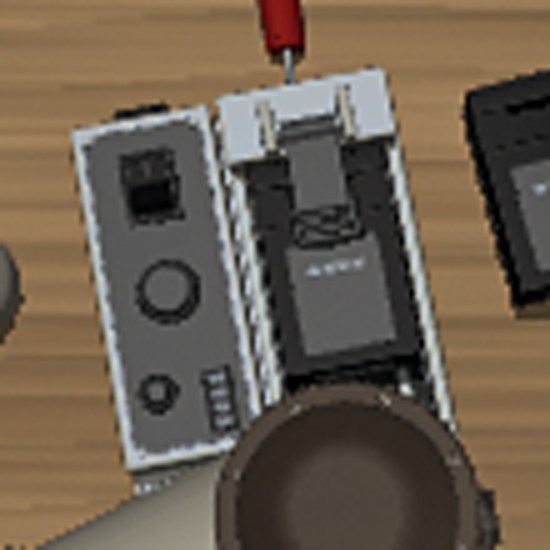

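View pics/scene6.png

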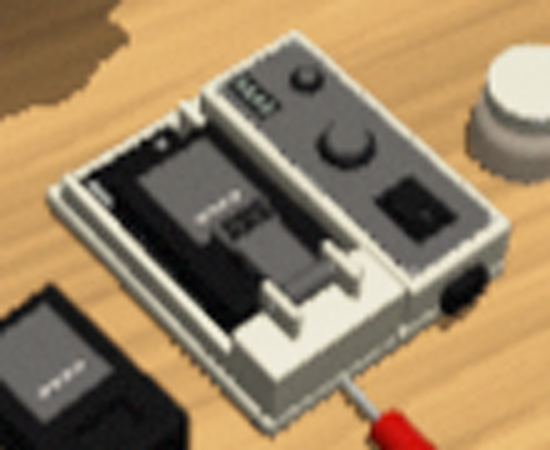

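```bash
python3 -c "
from bench import arm
print(arm.job_done(), arm.read_state()['clock'])"
```

```text
the job is handed in; nothing more can be done
the job is handed in; nothing more can be done
```

The pack is on charge and the job was handed in at about 16.5 s; no verdict is reported. I did the four steps in order, using only the shut fingertips:

- **Pack:** I pushed it about 25 mm along the bay until it stopped dead. The force rose from about 8 N to 21 N with no further travel.
- **Latch:** I pressed it to its end stop. The pad is level at z of about 82 mm.
- **Rocker:** I pressed its far end until it stopped at z of about 63 mm. The near half is now the proud one.
- **Start key:** I pressed it until it bottomed out at z 62.6 mm, then released it. It reads back out at about 68 mm.

In the last pictures the pack, latch, rocker and key are as required, and the tool is clear with about zero force. The spare pack, tub and screwdriver show no visible shift; I did not measure the bystanders' positions again.

One check disagreed slightly. The depth fit puts the pack 2.8 to 3.2 mm short of home, inside the 4 mm limit but close to it. I took this as fit bias, because the pack met a hard stop and the latch nose went fully into its notch.

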